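# Check the guard catches of a three-spindle polisher

## Task

Check the three guard-cover catches of the polishing machine: press down each catch's thumb ball until it clicks and the cover springs up, feeling the force it takes. A sound catch lets go at between 6 and 12 newtons; one that lets go more easily is worn, and one that has not let go by then is too stiff and must not be forced (never press a catch harder than about 15 newtons). Finish with every cover that has a sound catch standing fully open ready for loading and every other cover shut and latched, and do not disturb the things standing around.

Things in the scene. Friction and masses are not known exactly. Their poses are not given: they have to be found in the camera images.
- cover_a (a joint): guard cover of one station (the stations look alike; their order along the machine changes): grey sheet-metal hood 168 deep x 164 wide x 53 mm high with a clear window, hinged along its rear; value = opening angle, 0 shut and latched, 0.90 rad fully open. When its catch lets go, its strut swings it fully up in about 1.5 s and holds it there; not latched, it never stays down
- catch_a: spring catch at the front of the station of cover_a: a steel bell crank, origin on its pivot 139 mm above the table, with a hook rising 42 mm over the cover's strike plate and a thumb lever reaching 60 mm out to the front; at rest its axes are x to the machine's rear, y to its left seen from the robot, z up
- ball_a (a point): top of the 18 mm black thumb ball at the end of that catch's lever, 157 mm above the table at rest; pressing it down turns the catch. The force climbs with travel from a few newtons; the cover is let go 11 to 12 mm down; the lever bottoms at 19 mm. Spring strength differs between the catches and cannot be seen. The catch springs back when released
- edge_a (a point): place to push cover_a shut: on its top face, middle line, 16 mm behind the hood's front; 181 mm above the table when shut, about 290 mm open; x, y, z from the hinge -157, 0, 27 mm in the cover's axes. The strut resists with 5 to 10 N here, forcing the catch aside adds about 10 N; it latches at 0 rad and gives 0.03 rad more before its hard stop
- hinge_a (a point): middle of the hinge line of cover_a, 154 mm above the table, 185 mm behind the catch's pivot; its axes turn with the cover and are those of the catch when shut
- cover_b (a joint): guard cover of one station (the stations look alike; their order along the machine changes): grey sheet-metal hood 168 deep x 164 wide x 53 mm high with a clear window, hinged along its rear; value = opening angle, 0 shut and latched, 0.90 rad fully open. When its catch lets go, its strut swings it fully up in about 1.5 s and holds it there; not latched, it never stays down
- catch_b: spring catch at the front of the station of cover_b: a steel bell crank, origin on its pivot 139 mm above the table, with a hook rising 42 mm over the cover's strike plate and a thumb lever reaching 60 mm out to the front; at rest its axes are x to the machine's rear, y to its left seen from the robot, z up
- ball_b (a point): top of the 18 mm black thumb ball at the end of that catch's lever, 157 mm above the table at rest; pressing it down turns the catch. The force climbs with travel from a few newtons; the cover is let go 11 to 12 mm down; the lever bottoms at 19 mm. Spring strength differs between the catches and cannot be seen. The catch springs back when released
- edge_b (a point): place to push cover_b shut: on its top face, middle line, 16 mm behind the hood's front; 181 mm above the table when shut, about 290 mm open; x, y, z from the hinge -157, 0, 27 mm in the cover's axes. The strut resists with 5 to 10 N here, forcing the catch aside adds about 10 N; it latches at 0 rad and gives 0.03 rad more before its hard stop
- hinge_b (a point): middle of the hinge line of cover_b, 154 mm above the table, 185 mm behind the catch's pivot; its axes turn with the cover and are those of the catch when shut
- cover_c (a joint): guard cover of one station (the stations look alike; their order along the machine changes): grey sheet-metal hood 168 deep x 164 wide x 53 mm high with a clear window, hinged along its rear; value = opening angle, 0 shut and latched, 0.90 rad fully open. When its catch lets go, its strut swings it fully up in about 1.5 s and holds it there; not latched, it never stays down
- catch_c: spring catch at the front of the station of cover_c: a steel bell crank, origin on its pivot 139 mm above the table, with a hook rising 42 mm over the cover's strike plate and a thumb lever reaching 60 mm out to the front; at rest its axes are x to the machine's rear, y to its left seen from the robot, z up
- ball_c (a point): top of the 18 mm black thumb ball at the end of that catch's lever, 157 mm above the table at rest; pressing it down turns the catch. The force climbs with travel from a few newtons; the cover is let go 11 to 12 mm down; the lever bottoms at 19 mm. Spring strength differs between the catches and cannot be seen. The catch springs back when released
- edge_c (a point): place to push cover_c shut: on its top face, middle line, 16 mm behind the hood's front; 181 mm above the table when shut, about 290 mm open; x, y, z from the hinge -157, 0, 27 mm in the cover's axes. The strut resists with 5 to 10 N here, forcing the catch aside adds about 10 N; it latches at 0 rad and gives 0.03 rad more before its hard stop
- hinge_c (a point): middle of the hinge line of cover_c, 154 mm above the table, 185 mm behind the catch's pivot; its axes turn with the cover and are those of the catch when shut
- bed: grey bed of the polisher, fixed to the table: 330 deep (x) x 580 wide (y) x 115 mm high, origin under its centre, front towards the robot; the three stations stand on it side by side, 178 mm apart, each with its thumb ball 140 mm before the bed's middle line and 25 mm behind the bed's front face
- steel_cup: bystander: small open steel cup, 42 mm across, 36 mm high, standing on the bed's front ledge between two catches; origin at its underside
- lens_blank: bystander: glass lens blank, 40 mm across, 12 mm thick, lying on the bed's front ledge between two catches; origin at its underside
- plastic_cup: bystander: red plastic cup, 60 mm across, 70 mm high, on the table before the machine; origin at its underside
- stone: bystander: black dressing stone 75 x 30 x 22 mm on the table before the machine; origin at its underside
- brush: bystander: hand brush lying on the table; origin at its underside
- dropper: bystander: amber dropper bottle, 38 mm across, 85 mm high, left of the machine; origin at its underside
- lap_tool: bystander: dark steel lapping tool, 68 mm across with a stem, 46 mm high, right of the machine; origin at its underside

How it is judged:
On the way:
1. the catches have been tried: a cover has sprung up and no worn catch (one bearing on its strike plate with under 14 N) then holds its cover shut (value of joint any of cover_a, cover_b, cover_c above 0.3 rad and not ((value of joint cover_a below 0.03 rad and contact force between catch_a and anything else below 14 N) or (value of joint cover_b below 0.03 rad and contact force between catch_b and anything else below 14 N) or (value of joint cover_c below 0.03 rad and contact force between catch_c and anything else below 14 N))), for 0.2 s.
At the end, for the whole second after the job is handed in: every cover whose catch lets go between 6 and 12 N stands open (beyond 0.75 rad) and every other is shut and latched (below 0.03 rad); a shut catch counts as sound if it bears on its strike plate with 14 to 20.5 N (worn less, stiff more) (((value of joint cover_a above 0.75 rad and value of joint each of cover_b, cover_c below 0.03 rad and (contact force between catch_b and anything else below 14 N or contact force between catch_b and anything else above 20.5 N) and (contact force between catch_c and anything else below 14 N or contact force between catch_c and anything else above 20.5 N)) or (value of joint cover_b above 0.75 rad and value of joint each of cover_a, cover_c below 0.03 rad and (contact force between catch_a and anything else below 14 N or contact force between catch_a and anything else above 20.5 N) and (contact force between catch_c and anything else below 14 N or contact force between catch_c and anything else above 20.5 N)) or (value of joint cover_c above 0.75 rad and value of joint each of cover_a, cover_b below 0.03 rad and (contact force between catch_a and anything else below 14 N or contact force between catch_a and anything else above 20.5 N) and (contact force between catch_b and anything else below 14 N or contact force between catch_b and anything else above 20.5 N)))); the robot touches nothing.
It fails at once if a catch was pushed with more than 16 N (contact force between any of the fingers, the arm and catch_a above 16 N or contact force between any of the fingers, the arm and catch_b above 16 N or contact force between any of the fingers, the arm and catch_c above 16 N).
It fails at once if a bystander was shifted by more than 30 mm (distance of any of steel_cup, lens_blank, plastic_cup, stone, brush, dropper, lap_tool from where it was at the start of the episode above 0.03 m).
It fails at once if a standing cup, bottle or lapping tool was tipped over (angle between any of steel_cup, plastic_cup, dropper, lap_tool's own z axis and vertical above 0.6 rad).
It also fails if it takes over 72 s, if anything falls off the work surface, if the arm or the gripper's body presses on something with over 40 N, if the wrist force passes 120 N, or if a joint passes its speed limit or range.

## Robot

A 7-joint arm with a two-finger parallel gripper is mounted at the origin on the work surface. World frame = base frame: x ahead of the robot, y to its left, z up, the work surface at z = 0. Lengths are in m, angles in rad, forces in N, time in s.
With the tool pointing down it reaches from about 0.35 to 0.9 m from the base axis. Payload 8.1 kg.
Tool frame: the origin (TCP) lies on the centre line of the jaws, within the pads' length; the fingertips stand 17 mm ahead of it and the grasp point (between the pads) lies 2 mm behind it; z points along the fingers, y is the direction in which the jaws open and shut (so a half turn about z gives the same grasp; the last joint's range is limited). The gripper opens to 85 mm and grips with 20 to 120 N. Pads are 22 mm wide; open, the fingers measure 114 mm over their backs; the gripper's body (76 mm by 85 mm) begins 54 mm behind the grasp point. The pads swing forward as they close: fully open they stand 13 mm farther back than shut.
Start: joints at [1.163, 0.434, 0.025, 1.573, -0.012, 1.134, -0.075], TCP at [0.188, -0.596, 0.248] pointing down, gripper open.
Joint ranges: [-2.62, 2.62], [-0.44, 2.09], [-1.27, 1.32], [0.08, 2.57], [-1.32, 4.46], [0.12, 2], [-2.74, 2.74]. Speed limits (rad/s): [2.22, 2.22, 3.01, 3.01, 3.14, 3.14, 3.14].

## Interface

Orientations are given as [roll, pitch, yaw] about the fixed x, y, z axes, in that order (R = Rz(yaw) Ry(pitch) Rx(roll)).
In Python, from plant import bot, cams gives the robot as it stands. Calls block until the motion is done:
- bot.goto(position, orientation): joint-space move of the TCP to a pose.
- bot.servo_line(position, ori=None, speed=0.15): straight line of the TCP; ori=None keeps the orientation; speed is the mean speed in m/s.
- bot.goto_joints(angles): joint-space move.
- bot.command_gripper(opening): finger opening in m; the grip force is fixed at half the most; returns when the fingers have stopped.
- bot.pause(seconds).
- bot.solve_ik(position, orientation): joint angles nearest the present ones, or None.
- bot.sense(): the state.
- cams.camera(name): name is "scene" or "side" or "wrist"; returns the picture (384x512x3 uint8, red, green, blue); there is no depth.
- cams.camera_info(name): a dict with "camera_matrix" (3x3 intrinsics, pixels), "D" ([k1, k2, p1, p2, k3] as OpenCV has them; the pictures are not rectified), "origin" and "rotation" of the camera in the world. Camera axes: x right, y down, z forward; pixel columns grow to the right and rows downward; lengths in m; the calibration is good to about 2 mm. A picture is of the moment at which its call begins: read the wrist's pose just before it. camera_info takes no time and is no camera call; for the wrist camera it gives the pose at the moment of the call.
A pose or a line that the arm cannot do raises bot.MotionError and nothing moves.
- bot.sign_off(): hands the job in, once; it reports no verdict.
The state is a dict: "clock": time; "joint_pos": joint angles; "qd": joint speeds; "effort": joint torques, N m; "tcp_pos": TCP position; "tcp_rot": TCP orientation; "wrist_force": force on the tool from outside, world axes, zero at the start; "moment": the same for the moment, N m; "grip_width": finger opening in m.
Only numpy, scipy, OpenCV 4.12 (cv2) and the standard library are available. Lean on these libraries where they do the work, as an engineer would, in place of code of your own. Each camera call takes 0.05 s, during which the arm holds its last target. There are 200 camera calls.

## Working session

There is one attempt and no reset: what is moved stays moved. The work goes in short steps, each a Python script; the robot and the scene stay as the last script left them, time stands still between calls to the robot, and variables do not carry over. Pictures are saved under pics/ and viewed, about 8 in all and at most 12, crops included, and the job is handed in when it is done.

```bash
mkdir -p pics; ls
python3 - <<'E'
from plant import bot,cams
import cv2
for n in("scene","side"):
    im=cams.camera(n);cv2.imwrite(f"pics/{n}0.png",im[:,:,::-1]);i=cams.camera_info(n);print(n,{k:(v.tolist() if hasattr(v,'tolist') else v) for k,v in i.items()})
s=bot.sense();print(s)
E
```

```text
pics
scene {'camera_matrix': [[446.61717417948233, 0.0, 259.17559133388755], [0.0, 446.61717417948233, 180.68166172184388], [0.0, 0.0, 1.0]], 'D': [0.036200896285137646, 0.0, 0.0, 0.0, 0.0], 'origin': [1.2771104049859376, -0.5774183831248142, 1.1396629678763828], 'rotation': [-2.4040755365472264, 0.008102664564576534, 0.8895926233208002]}
side {'camera_matrix': [[417.4824158428095, 0.0, 259.73205017222324], [0.0, 417.4824158428095, 194.93617350375104], [0.0, 0.0, 1.0]], 'D': [0.05294478263641198, 0.0, 0.0, 0.0, 0.0], 'origin': [0.2065565023510314, 0.9032344771090086, 0.8928184966693199], 'rotation': [-2.2321181373098713, -0.0067079044249034325, -2.7772694956258213]}
{'clock': 0.1, 'joint_pos': array([ 1.16340626,  0.43513656,  0.02498009,  1.57402391, -0.01160558,
        1.13398716, -0.07506644]), 'qd': array([ 0.00023259, -0.00200381,  0.00061583, -0.00381807,  0.00096024,
        0.00252935,  0.00075545]), 'effort': array([ 4.18136871e-03, -6.71763611e+01,  1.02897506e+00, -3.16903818e+01,
        1.58540101e-02,  7.11920962e-03, -3.06389018e-05]), 'tcp_pos': array([ 0.18737736, -0.59579537,  0.24760802]), 'tcp_rot': array([-3.14018840e+00,  1.25819408e-04,  3.04745857e-01]), 'wrist_force': array([-0.25659782,  0.39459739,  0.22545779]), 'moment': array([-0.03145843,  0.04878537,  0.01370513]), 'grip_width': 0.08553310942831424}
```

View pics/scene0.png

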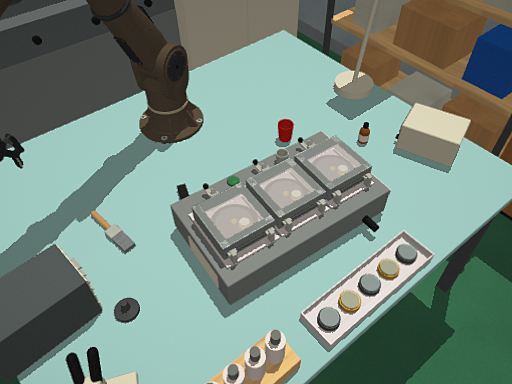

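View pics/side0.png

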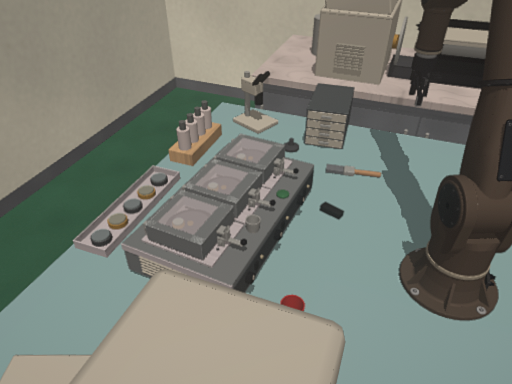

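The scene view shows the balls near (206,186), (255,162) and (301,140). In the side view they are near (296,170), (272,203) and (243,242). The stone and the red cup stand in front of the machine, and the lens and steel cup are on the ledge.

```bash
cat > h.py <<'E'
import cv2,numpy as np
from scipy.spatial.transform import Rotation as R
def ray(info,px):
    u=cv2.undistortPoints(np.array([[px]],float),np.array(info["camera_matrix"]),np.array(info["D"]))[0,0]
    return np.array(info["origin"]),rotm(info["rotation"])@np.array([u[0],u[1],1.])
def rotm(r):
    r=np.array(r,float); return r if r.shape==(3,3) else R.from_euler('xyz',r).as_matrix()
def tri(rays):
    A=0;b=0
    for o,d in rays:
        d=d/np.linalg.norm(d);P=np.eye(3)-np.outer(d,d);A=A+P;b=b+P@o
    return np.linalg.solve(A,b)
def atz(o,d,z): return o+d*(z-o[2])/d[2]
E
python3 - <<'E'
from plant import cams
from h import *
px={"scene":[(206,186),(255,162),(301,140)],"side":[(296,170),(272,203),(243,242)]}
rs={}
for n,l in px.items():
    im=cv2.imread(f"pics/{n}0.png");i=cams.camera_info(n);rs[n]=[]
    for (x,y) in l:
        p=im[y-8:y+9,x-8:x+9].max(2).astype(float)
        lab,L,st,c=cv2.connectedComponentsWithStats((p<45).astype(np.uint8))
        k=1+min(range(lab-1),key=lambda j:np.hypot(*(c[j+1]-8))-.1*st[j+1,4]) if lab>1 else None
        q=c[k]+[x-8,y-8] if k else (x,y)
        print(n,(x,y),p.min(),[(np.round(c[j]+[x-8,y-8],1),st[j,4]) for j in range(1,lab)])
        rs[n].append(ray(i,q)); print("  z.148",atz(*rs[n][-1],.148).round(4))
for a,b in zip(rs["scene"],rs["side"]): print(tri([a,b]).round(4))
ims=[cv2.resize(cv2.imread("pics/scene0.png")[120:220,180:330],None,fx=5,fy=5,interpolation=cv2.INTER_CUBIC)]
cv2.imwrite("pics/crop.png",ims[0])
E
```

```text
scene (206, 186) 0.0 [(array([205.1, 186. ]), np.int32(20))]
  z.148 [ 0.4865 -0.1536  0.148 ]
scene (255, 162) 0.0 [(array([254.7, 161.8]), np.int32(16))]
  z.148 [0.5015 0.023  0.148 ]
scene (301, 140) 0.0 [(array([299.7, 139.7]), np.int32(15))]
  z.148 [0.5157 0.2001 0.148 ]
side (296, 170) 36.0 [(array([295.5, 170.5]), np.int32(12))]
  z.148 [ 0.4828 -0.1506  0.148 ]
side (272, 203) 32.0 [(array([272.4, 202.4]), np.int32(15))]
  z.148 [0.4971 0.0263 0.148 ]
side (243, 242) 33.0 [(array([243.4, 241.8]), np.int32(23))]
  z.148 [0.5126 0.203  0.148 ]
[ 0.484  -0.1529  0.1458]
[0.4986 0.0242 0.1455]
[0.5137 0.2015 0.146 ]
```

View pics/crop.png

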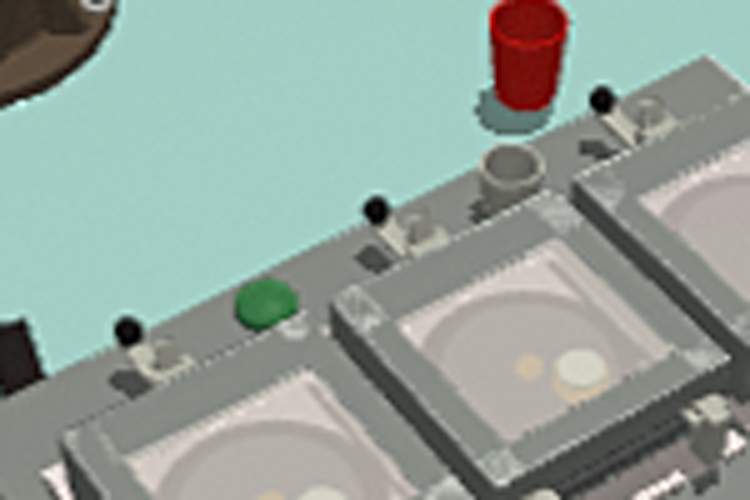

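Ball spacing comes out at 177.7 mm and ball-centre height at 146 mm (148 nominal), so the fix is good. The machine yaw is about −0.084 rad.

```bash
cat >> h.py <<'E'
from plant import bot,cams
B=np.array([[.484,-.1529],[.4986,.0242],[.5137,.2015]])   # right, mid, left ball (world xy)
YAW=-.0836; MX=np.array([np.cos(YAW),np.sin(YAW)]); ORI=[np.pi,0,YAW]
def fz(n=3):
    f=[]
    for _ in range(n): f.append(bot.sense()["wrist_force"][2]); bot.pause(.02)
    return np.mean(f)
def press(i,fmax=13.,zc=.176,travel=.0135,step=.001):
    """press ball i in small steps; stop at fmax or at travel beyond first contact"""
    x,y=B[i]; bot.goto([x,y,.215],ORI); bot.servo_line([x,y,zc+.004],speed=.08); bot.pause(.15)
    f0=fz(5); z=zc+.004; zt=None; log=[]
    while z>.150:
        z-=step; bot.servo_line([x,y,z],speed=.02); bot.pause(.03)
        F=fz()-f0; za=bot.sense()["tcp_pos"][2]; log.append((round(za*1e3,1),round(F,1)))
        if zt is None and F>1: zt=za
        if F>fmax or (zt and zt-za>travel): break
    print(i,"f0",f0.round(2),"contact",zt,"log",log)
    bot.servo_line([x,y,.215],speed=.1); print("clock",bot.sense()["clock"])
E
python3 - <<'E'
from h import *
bot.command_gripper(0.0); s=bot.sense();print(s["grip_width"],s["tcp_pos"],s["clock"])
bot.servo_line(s["tcp_pos"]+[0,0,.06],speed=.2)
bot.goto([*B[0],.26],ORI);print(bot.sense()["clock"])
press(0)
cv2.imwrite("pics/side1.png",cams.camera("side")[:,:,::-1])
E
```

```text
-6.16757864604096e-05 [ 0.18752575 -0.59621751  0.24835723] 0.8667
3.25
0 f0 -0.06 contact 0.1741118784721475 log [(np.float64(179.0), np.float64(0.3)), (np.float64(178.0), np.float64(-0.2)), (np.float64(177.0), np.float64(0.4)), (np.float64(176.0), np.float64(-0.0)), (np.float64(175.0), np.float64(0.2)), (np.float64(174.1), np.float64(1.9)), (np.float64(173.0), np.float64(2.0)), (np.float64(171.9), np.float64(2.5)), (np.float64(171.0), np.float64(2.6)), (np.float64(170.0), np.float64(2.4)), (np.float64(169.0), np.float64(3.0)), (np.float64(168.0), np.float64(3.3)), (np.float64(167.0), np.float64(2.7)), (np.float64(166.0), np.float64(2.9)), (np.float64(165.0), np.float64(3.2)), (np.float64(164.0), np.float64(2.8)), (np.float64(163.0), np.float64(2.5)), (np.float64(162.0), np.float64(2.8)), (np.float64(161.0), np.float64(3.1)), (np.float64(160.0), np.float64(3.1))]
clock 11.7417
```

View pics/side1.png

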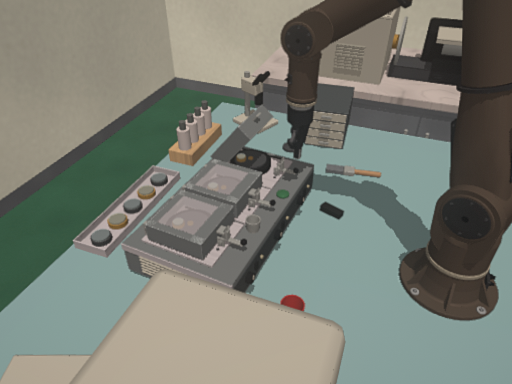

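The right-hand cover (its hood at about (245,140)) stands open. Its catch let go at about 3 N, so it is worn. Next, the other two.

```bash
sed -i 's/(round(za\*1e3,1),round(F,1))/(float(round(za*1e3,1)),float(round(F,1)))/; s/zc=.176/zc=.173/' h.py
python3 - <<'E'
from h import *
press(1); press(2)
cv2.imwrite("pics/side2.png",cams.camera("side")[:,:,::-1])
E
```

```text
1 f0 -0.39 contact 0.1741598824264169 log [(176.0, 0.9), (175.0, 0.5), (174.2, 3.4), (173.1, 5.7), (172.1, 6.0), (171.0, 6.5), (170.0, 7.5), (169.1, 7.9), (168.0, 7.9), (167.1, 8.0), (166.1, 8.9), (165.1, 9.3), (164.1, 8.7), (163.1, 9.6), (162.1, 9.5), (161.1, 10.0), (160.1, 10.4)]
clock 19.7583
2 f0 0.09 contact 0.1743416487711888 log [(176.0, 0.2), (175.0, -0.3), (174.3, 4.9), (173.6, 8.6), (172.6, 10.0), (171.7, 10.9), (170.7, 12.1), (169.7, 13.1)]
clock 24.6333
```

View pics/side2.png

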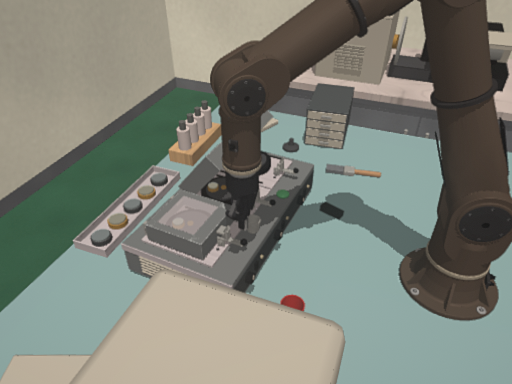

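The middle cover stands open (hood about (220,175)) after letting go at about 9–10 N, so it is sound. The left catch reached 13 N after only about 5 mm, so it is stiff, and its cover is still shut. Now I'll push the right cover shut along its arc.

```bash
cat > shut.py <<'E'
from h import *
i=0; H=B[i]+.245*MX
def tcp(th,lift=0):
    c,s=np.cos(th),np.sin(th); x=-.157*c+.027*s+.010; z=.154+.157*s+.027*c+.017+lift
    return [*(H+x*MX),z]
p=bot.sense()["tcp_pos"]; bot.servo_line([p[0]-.02,p[1],.42],speed=.25)
q=tcp(.9); bot.goto([q[0],q[1],.42],ORI); bot.servo_line(tcp(.9,.015),speed=.12); bot.pause(.1)
f0=bot.sense()["wrist_force"]; log=[]
for th in [*np.arange(.88,.1,-.08),.08,.04,.02,.0,-.01,-.02,-.03]:
    bot.servo_line(tcp(th),speed=.06); s=bot.sense(); F=s["wrist_force"]-f0
    log.append((round(float(th),2),[float(v) for v in F.round(1)],float(round(s["tcp_pos"][2]*1e3,1))))
    if np.linalg.norm(F)>45: print("stop: force"); break
bot.pause(.2); print(*log,sep="\n"); print((bot.sense()["wrist_force"]-f0).round(1))
for l in (.002,.006,.012,.03):
    bot.servo_line(tcp(0,l),speed=.05); bot.pause(.1); print(l,(bot.sense()["wrist_force"]-f0).round(1))
p=bot.sense()["tcp_pos"]; print(p,bot.sense()["clock"])
cv2.imwrite("pics/side3.png",cams.camera("side")[:,:,::-1])
E
python3 shut.py
```

```text
(0.88, [4.5, -0.5, -0.0], 309.0)
(0.8, [3.8, -0.0, 1.4], 302.7)
(0.72, [3.9, 0.1, 2.7], 295.0)
(0.64, [2.9, 0.3, 4.4], 286.7)
(0.56, [1.7, -0.2, 6.0], 277.6)
(0.48, [1.4, 0.9, 6.0], 267.8)
(0.4, [0.6, -0.5, 6.9], 257.4)
(0.32, [1.7, 0.9, 6.9], 246.5)
(0.24, [0.5, 0.1, 7.6], 235.0)
(0.16, [0.2, 0.3, 8.4], 223.1)
(0.08, [-0.6, 0.0, 9.5], 210.9)
(0.04, [-1.6, 0.6, 11.9], 205.0)
(0.02, [-1.4, -0.4, 10.4], 201.9)
(0.0, [-1.3, 0.1, 10.0], 198.6)
(-0.01, [-2.5, 0.4, 11.4], 197.1)
(-0.02, [-1.3, 0.4, 10.7], 195.5)
(-0.03, [-1.7, 0.0, 9.9], 193.9)
[-1.9  0.1 11.8]
0.002 [ 0.7  0.2 -0.2]
0.006 [ 1.2  0.9 -0.4]
0.012 [0.9 0.9 0.4]
0.03 [ 0.9  0.4 -1. ]
[ 0.58151139 -0.16106566  0.22782118] 35.625
```

View pics/side3.png

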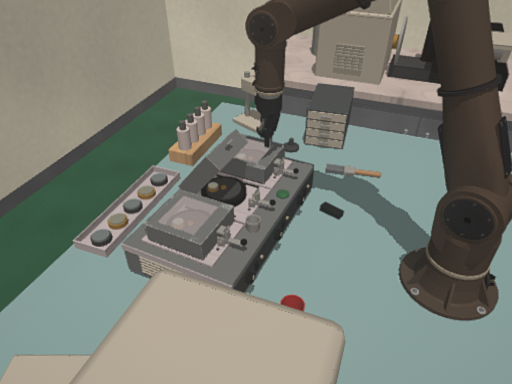

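When I lifted off, the force fell to zero and the right cover (about (255,160)) stayed down, so it has latched. I'll retract and take a final look.

Run:
```python
from h import *
p=bot.sense()["tcp_pos"]; bot.servo_line([p[0],p[1],.45],speed=.25); bot.goto([.40,-.40,.42],ORI); bot.pause(.5)
a=[cams.camera(n)[:,:,::-1] for n in("scene","side")]
cv2.imwrite("pics/fin.png",np.hstack([cv2.resize(a[0][100:310,150:410],(395,319)),cv2.resize(a[1][100:310,110:370],(395,319))]));print(bot.sense()["clock"])
```

```text
38.475
```

View pics/fin.png

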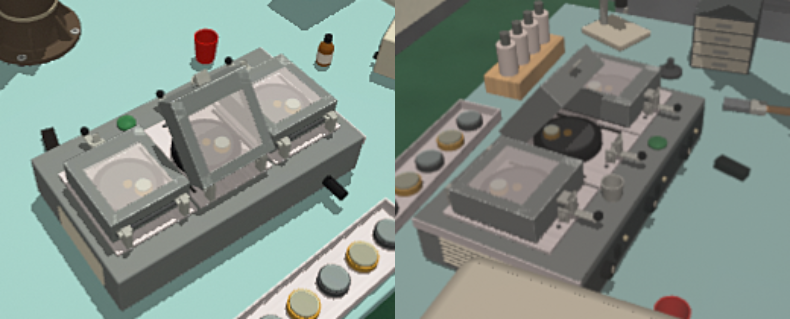

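The middle cover is fully open (left half, about (220,125)). The right cover (125,185) and left cover (290,95) are shut, the bystanders are where they were, and the arm is clear.

```bash
python3 -c "
from plant import bot
print(bot.sense()['wrist_force']); bot.sign_off()"
```

```text
[-0.41593718  0.16913076  0.00664378]
the job is handed in; nothing more can be done
```

I tested all three catches and handed the job in at about 38.5 s on the robot's clock. No check failed or disagreed; `sign_off` reports no verdict.

| Station (seen from the robot) | What the catch did | Result | Cover left |
|---|---|---|---|
| Right | let go at about 3 N | worn | pushed shut again and latched |
| Middle | let go at about 9–10 N | sound | fully open |
| Left | reached 13.1 N after about 5 mm without letting go, so I stopped | too stiff | never opened, still latched |

- **Right cover latched:** pushing it shut took at most about 12 N. When I lifted off, the force dropped to zero and the cover stayed down.
- **Last pictures:** they show the middle cover open, the other two shut and the arm clear. The bystanders look undisturbed, though I judged that by eye.

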